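# Find the hidden support bar and set the part on it

## Robot

A 6-joint arm with a two-finger parallel gripper is mounted at the origin on the work surface. World frame = base frame: x ahead of the robot, y to its left, z up, the work surface at z = 0. Lengths are in m, angles in rad, forces in N, time in s.
With the tool pointing down it reaches from about 0.425 to 0.95 m from the base axis. Payload 3.5 kg.
Tool frame: the origin (TCP) lies at the very end of the fingers, on their centre line; the grasp point (between the pads) lies ctrl.grip_point_offset behind it (ctrl.grip_point_offset is the distance from the TCP to the grasp point, in m); z points along the fingers, y is the direction in which the jaws open and shut (so a half turn about z gives the same grasp; the last joint's range is limited). The gripper opens to 85 mm and grips with 20 to 120 N. Pads are 22 mm wide; open, the fingers measure 114 mm over their backs; the gripper's body (76 mm by 85 mm) begins 54 mm behind the grasp point. The pads swing forward as they close: fully open they stand 13 mm farther back than shut.
Start: joints at [1.044, 0.286, 1.577, -0, 1.279, -0.15], TCP at [0.248, 0.628, 0.207] pointing down, gripper open.
Joint ranges: [-2.77, 2.77], [-0.9, 2.22], [0.21, 2.48], [-1.53, 4.67], [0.24, 2.81], [-2.84, 2.84]. Speed limits (rad/s): [2.79, 2.79, 3.14, 3.14, 3.14, 3.14].

## Interface

Orientations are given as a unit quaternion [x, y, z, w].
In Python, from plant import telemetry, imaging, ticket, finder, ctrl gives the robot as it stands. The module is installed in compiled form; this text tells all that it offers.
- The arm moves only by the shell command python3 -m crank 'ROWS' [FORCE]. ROWS is JSON, a list of rows, each a list of 7 numbers: the shift along the tool's x, y, z scaled (see below), then the turn, a rotation vector about the tool's x, y, z scaled (see below), then the opening, from 0 (shut) to 1 (fully open). A call has 1 to 12 rows; each row is the pose to reach, as a shift and turn from the pose commanded when the call began, along the tool's axes at that moment; what a row does not reach only later rows make up. The controller multiplies each number of a shift by 0.15 m and each number of a turn by 90 degrees. A row lasts 1/10 s, in which the tool goes at most 50 mm and 8.59 degrees, less where a joint would pass 70% of its speed; a pose out of reach is approached as far as the arm can. A call with a number of a shift or a turn outside -1 to 1 is refused whole. A call with a gripper value outside its range is refused whole. The fingers move at their own pace and stop on an object; FORCE is the grip in N (left out, the last holds). Time passes only in rows, so rows that repeat a pose let the fingers close. It gives the time, the measured TCP pose, the force and the opening at its end, in the units of the state.
- telemetry.get_state(): the state, without advancing time (a new reading comes with each control period).
- imaging.read_camera(name): name is "scene" or "top"; returns a dict with "pixels" (400x640x3 uint8, red, green, blue), "vfov" (degrees; the focal length in pixels is half the picture's height over the tangent of half this angle, whatever the lens; pixels are square), "cx", "cy" (the principal point, pixels), "rvec" (rotation vector, rad) and "tvec" (3), from world to camera coordinates, as OpenCV has them. Camera axes: x right, y down, z forward; pixel columns grow to the right and rows downward; lengths in m; the calibration is good to about 2 mm. A picture is of the moment at which its call begins. There is no depth.
- ticket.sign_off(): hands the job in, once; it reports no verdict.
Trained networks look in a picture, given as the dict that the camera call returned (one of the last four; its "shot" number tells which), for a name from the list of things; names that differ only in an ending like _2 or _b are one class to them, and where a whole thing is asked for, a point or a joint stands for the part that bears it (a point fixed in the world has none). Each returns a list of dicts, best first, with "confidence" (0 to 1); they miss things now and then, are a little off and sometimes report something else, mostly with a low value. They report only what shows in the picture. A call takes as long as a camera call. They do not tell look-alikes from the thing itself.
- finder.masks_of(label, picture): "pixels" (400x640 bool, what is visible of it) and "extent" ([left, top, right, bottom] in pixels, round what is visible of it).
- finder.pinpoint(label, picture): "location" ([row, column] in pixels: a listed point, or the origin of a listed thing).
The state is a dict: "time": time; "qpos": joint angles; "dq": joint speeds; "joint_efforts": joint torques, N m; "eef_pos": TCP position; "tcp_rot": TCP orientation; "contact_force": force on the tool from outside, world axes, zero at the start; "wrist_torque": the same for the moment, N m; "opening": opening from 0.0 (shut) to 1.0 (fully open).
Only numpy, scipy, OpenCV 4.12 (cv2) and the standard library are available. Lean on these libraries where they do the work, as an engineer would, in place of code of your own. Each camera call takes 0.05 s, during which the arm holds its last target.

## Task

The thin spring-steel cover of the marking bed is carried between its ends by one cross bar hidden somewhere underneath. With the fingertips press gently along the sheet to feel where it turns stiff, keeping under 30 N so as not to crease it, then set the turned steel part down upright on the sheet right over the bar, so that it stands firm and level and the sheet does not sag, and let it go. Set it down softly and leave the other things on the desk alone.

Things in the scene. Friction and masses are not known exactly. Their poses are not given: they have to be found in the camera images.
- bed: Marking bed: low frame of 30 mm aluminium profile, 180 mm (x) by 460 mm (y), fixed to the desk. Origin: centre of its underside, at desk level; z up, y along its length. Side profiles' tops at z = 43.5 mm; the sheet lies between them, upper face at z = 45 mm. A clamping strip at each end (y = +/-218 mm, 22 mm wide, top at z = 48 mm) holds the sheet.
- bed_sheet_mid (a point): Middle of the unloaded sheet's upper face, with the bed's axes. Hidden under the sheet one rigid cross bar, 20 mm wide (along y), runs straight across the bed (along x) and touches the sheet's underside; its middle lies between y = -80 and +80 mm of this point, anew each time, and is not measured.
- sheet: Spring-steel cover sheet, 116 mm wide, free to bend for 400 mm between its clamped ends; it sags under 1 mm by itself. Origin: its end at the bed's y = -227 mm, at desk level. Pressed with 2 N it gives under 0.5 mm over the bar, 1 to 2 mm at 30 mm from the bar's middle, 2 to 5 mm at 50 mm, up to 20 mm far off; stiffer again near its ends. A pan 24 mm below stops it.
- blank: The part to be marked: turned steel, a round foot 44 mm in diameter and 32 mm high with a round boss 32 mm in diameter and 26 mm high on top (58 mm in all), 0.47 to 0.63 kg. Stands upright on the desk to the left or right of the bed. Origin at the centre of its underside, z up. Grip it by the boss (middle of the boss 45 mm above the origin).
- torch: Bystander: black torch standing on its tail, 118 mm tall, body 28 mm and head 38 mm in diameter, on the other side of the bed from the part. Origin at the centre of its underside.
- rubber_ring: Bystander: black rubber ring lying flat between the robot and the bed, 90 mm outside, 52 mm inside, 22 mm high. Origin at the centre of its underside.
- phone: Bystander: black phone lying flat, 145 x 70 x 9 mm. Origin at the centre of its underside.
- brass_disc: Bystander: brass disc lying flat, 60 mm in diameter, 5 mm thick. Origin at the centre of its underside.
Things that resemble listed ones, but are neither listed nor needed, are in the scene too. Several things have the shape of the blank; the one meant has the colours described above.

How it is judged:
On the way, in this order (a step that is already met when the one before it is completed fails the run):
1. the fingertips press on the sheet (more than 1 N) (contact force between sheet and the fingers above 1 N), for 0.05 s.
2. the part stands on the sheet (contact force between blank and sheet above 2 N), for 0.1 s.
At the end, for the whole second after the job is handed in: The part stands upright on the open sheet, within 40 mm of its long centre line and 150 mm of its middle, over the bar: foot less than 1.5 mm below the unloaded sheet's upper face, axis within 2 degrees of vertical, at rest (under 20 mm/s) and released (z of blank in the frame of bed between 0.0435 and 0.0465 m and angle between blank's own z axis and vertical below 0.035 rad and x of blank in the frame of bed between -0.04 and 0.04 m and y of blank in the frame of bed between -0.15 and 0.15 m and contact force between blank and sheet above 2 N and linear speed of blank below 0.02 m/s); the robot touches nothing.
It fails at once if the fingers press on the sheet with more than 30 N (contact force between sheet and the fingers above 30 N).
It fails at once if the part is forced onto the sheet with more than 40 N (contact force between blank and sheet above 40 N).
It fails at once if the part is dropped (moving faster than 0.3 m/s with no finger on it) (contact force between blank and the fingers below 0.1 N and linear speed of blank above 0.3 m/s).
It fails at once if the torch, ring, phone or brass disc is moved by more than 20 mm (distance of any of torch, rubber_ring, phone, brass_disc from where it was at the start of the episode above 0.02 m).
It also fails if it takes over 72 s, if anything falls off the work surface, if the arm or the gripper's body presses on something with over 40 N, if the wrist force passes 120 N, or if a joint passes its speed limit or range.

## Working session

There is one attempt and no reset: what is moved stays moved. The work goes in short steps, Python scripts to look and compute and a shell command to move; the robot and the scene stay as the last step left them, time stands still between calls to the robot, and variables do not carry over. Pictures are saved under pics/ and viewed, and the job is handed in when it is done.

```bash
mkdir -p pics; cat > h.py <<'E'
import numpy as np,cv2
from plant import telemetry, imaging, ticket, finder, ctrl
def cam(n):
    p=imaging.read_camera(n); return p
def K(p):
    f=200/np.tan(np.radians(p['vfov'])/2); return np.array([[f,0,p['cx']],[0,f,p['cy']],[0,0,1]])
def ray(p,row,col):
    R=cv2.Rodrigues(np.array(p['rvec'],float))[0]; t=np.array(p['tvec'],float)
    d=R.T@np.linalg.inv(K(p))@np.array([col,row,1.]); return -R.T@t,d
def onz(p,row,col,z):
    c,d=ray(p,row,col); return c+d*(z-c[2])/d[2]
def proj(p,X):
    u=cv2.projectPoints(np.array(X,float).reshape(-1,1,3),np.array(p['rvec'],float),np.array(p['tvec'],float),K(p),None)[0].reshape(-1,2); return u
def save(p,n): cv2.imwrite('pics/'+n,p['pixels'][:,:,::-1])
E
python3 - <<'E'
from h import *
s=telemetry.get_state(); print(s, ctrl.grip_point_offset)
for n in ['scene','top']:
    p=cam(n); save(p,n+'0.png'); print(n,p['vfov'],p['rvec'],p['tvec'])
    for l,z in [('bed',0),('bed_sheet_mid',.045),('sheet',0),('blank',0),('torch',0),('rubber_ring',0),('phone',0),('brass_disc',0)]:
        for r in finder.pinpoint(l,p)[:4]:
            print(l,round(r['confidence'],2),np.round(r['location'],1),onz(p,*r['location'],z).round(4))
E
```

```text
{'time': 0.0, 'qpos': array([ 1.04400775e+00,  2.87223077e-01,  1.57815901e+00,  3.04268422e-05,
        1.27860568e+00, -1.50036181e-01]), 'dq': array([-1.13986314e-06,  3.97601499e-04,  4.58110861e-04,  1.82950613e-04,
       -1.47180177e-03, -5.30923944e-05]), 'joint_efforts': array([ 1.91155632e-04, -4.05981338e+01, -2.92626804e+01, -1.69630662e-04,
        5.89698670e-03, -4.90823638e-06]), 'eef_pos': array([0.24796231, 0.62704495, 0.20571871]), 'tcp_rot': array([ 1.87268255e-01,  9.82308081e-01, -1.12480178e-03, -4.11314788e-04]), 'contact_force': array([ 0.0456386 , -0.43174289, -0.51568801]), 'wrist_torque': array([ 0.03890893, -0.03843921,  0.03033451]), 'opening': 1.002661146469243} 0.0187
scene 57.87993689683149 [ 0.60457018  2.71705156 -1.02823505] [ 0.46042417 -0.13202371  1.04575759]
bed 0.9 [227.3 270.6] [0.6416 0.0029 0.    ]
bed_sheet_mid 0.77 [213.6 272.3] [0.6329 0.0014 0.045 ]
bed_sheet_mid 0.72 [313.4 421.9] [0.4651 0.3408 0.045 ]
sheet 0.81 [164. 242.] [ 0.6373 -0.2345  0.    ]
blank 0.97 [333.6 386. ] [0.5302 0.3327 0.    ]
blank 0.74 [312.6 423.2] [0.4404 0.32
[... 338 characters left out ...]
671 [ 2.21386233 -2.14722797  0.09843997] [0.01697515 0.52771323 1.05396198]
bed 0.71 [151.6 334.1] [6.401e-01 2.000e-04 0.000e+00]
bed 0.27 [266.3 397.3] [ 0.3707 -0.1567  0.    ]
bed_sheet_mid 0.65 [149.8 336.6] [ 0.6361 -0.004   0.045 ]
bed_sheet_mid 0.53 [232.2 484.9] [ 0.4565 -0.3475  0.045 ]
sheet 0.6 [153.9 427.6] [ 0.6416 -0.2256  0.    ]
blank 0.7 [190.5 195.2] [0.5357 0.3292 0.    ]
blank 0.61 [228.1 190.6] [0.4458 0.3354 0.    ]
blank 0.58 [218.  153.1] [0.467  0.4255 0.    ]
torch 0.77 [233.9 485. ] [ 0.4533 -0.3643  0.    ]
rubber_ring 0.68 [254.5 245.6] [0.3876 0.2024 0.    ]
phone 0.67 [265.8 398.4] [ 0.3719 -0.1592  0.    ]
brass_disc 0.77 [246.8 312.2] [0.4104 0.0457 0.    ]
```

View pics/scene0.png

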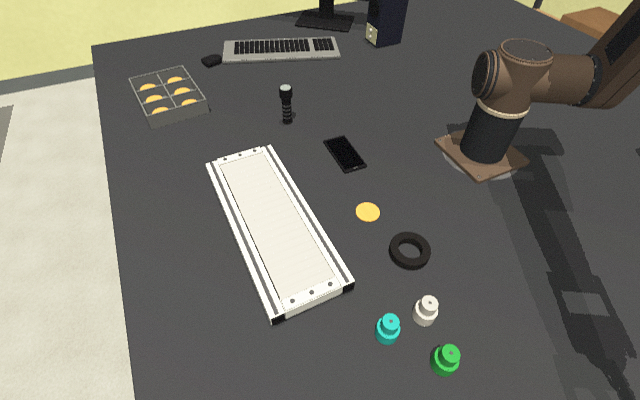

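View pics/top0.png

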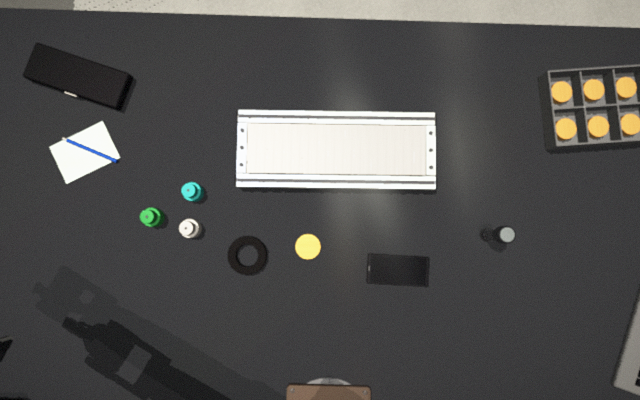

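The steel part is the grey-white one (scene col 426, row 312; top col 190, row 229). The cyan and green ones are decoys. The bed is nearly aligned with the world axes. I'll refine both positions next.

```bash
cat > fit.py <<'E'
from h import *
from scipy.optimize import least_squares
def box(x,y,a,w,l,z0,z1):
    c,s=np.cos(a),np.sin(a); P=[]
    for i in(-1,1):
        for j in(-1,1):
            for z in(z0,z1): P.append([x+c*i*w/2-s*j*l/2,y+s*i*w/2+c*j*l/2,z])
    return P
def cyl(x,y,parts):
    t=np.linspace(0,2*np.pi,40,endpoint=False)
    return [[[x+r*np.cos(k),y+r*np.sin(k),z] for k in t for z in zs] for r,zs in parts]
E
python3 - <<'E'
from fit import *
for n in ['scene','top']:
    p=cam(n)
    m=finder.masks_of('bed',p)[0]; print(n,'bed',m['confidence'],m['extent'])
    ms=m['pixels']
    # bright mask
    g=cv2.cvtColor(p['pixels'],cv2.COLOR_RGB2GRAY)
    def hullmask(P):
        I=np.zeros((400*4,640*4),np.uint8); u=(proj(p,P)*4+1.5).astype(np.int32); cv2.fillConvexPoly(I,cv2.convexHull(u),1); return I
    tgt=np.zeros((400,640),np.uint8)
    cs,_=cv2.findContours(ms.astype(np.uint8),cv2.RETR_EXTERNAL,cv2.CHAIN_APPROX_NONE); cv2.drawContours(tgt,[cv2.convexHull(max(cs,key=cv2.contourArea))],-1,1,-1)
    T=cv2.resize(tgt,(2560,1600),interpolation=cv2.INTER_NEAREST)
    def cost(v):
        I=hullmask(box(*v,.18,.46,0,.0435)); return (I!=T).sum()/16
    from scipy.optimize import minimize
    r=minimize(cost,[.64,0,0],method='Nelder-Mead',options=dict(initial_simplex=[[.64,0,0],[.65,0,0],[.64,.01,0],[.64,0,.04]],xatol=1e-4,fatol=.5))
    print(r.x,r.fun,tgt.sum())
    for m in finder.masks_of('blank',p):
        c=np.argwhere(m['pixels']).mean(0); col=p['pixels'][m['pixels']].mean(0)
        print('blank',round(m['confidence'],2),c,col,m['extent'])
        if np.ptp(col)<40:
            T2=cv2.resize(m['pixels'].astype(np.uint8),(2560,1600),interpolation=cv2.INTER_NEAREST)
            def cost(v):
                I=0
                for P in cyl(*v,[(.022,(0,.032)),(.016,(.032,.058))]): I=I|hullmask(P)
                return (I!=T2).sum()/16
            r=minimize(cost,[.443,.332],method='Nelder-Mead',options=dict(initial_simplex=[[.443,.332],[.453,.332],[.443,.342]],xatol=1e-4,fatol=.2))
            print('  fit',r.x,r.fun,T2.sum()/16)
E
```

```text
scene bed 0.39 [323.5, 137.6, 365.6, 173.4]
[ 1.         -2.2         2.66666667] 930.0 930
blank 0.79 [311.02170543 425.26046512] [191.14418605 186.68062016 173.18604651] [412.9, 297.1, 438.8, 326.9]
  fit [0.44572286 0.33373203] 30.5 645.0
blank 0.77 [359.96409574 445.30452128] [ 67.76595745 165.36835106  81.61037234] [428.9, 344.7, 461.9, 378.1]
blank 0.61 [329.46865672 387.59402985] [ 65.2761194  179.17761194 164.3238806 ] [374.5, 313.3, 399.5, 346.2]
top bed 0.59 [232.4, 110.6, 438.1, 189.8]
[ 0.63879387 -0.00469633  0.01742253] 267.25 15870
blank 0.91 [191.62025316 192.64556962] [ 71.63607595 174.34810127 164.58544304] [183.0, 180.9, 203.2, 203.8]
blank 0.9 [228.24207493 190.24495677] [190.09221902 186.25360231 177.77809798] [179.2, 220.3, 202.3, 238.8]
  fit [0.44557877 0.33043521] 20.8125 347.0
blank 0.56 [217.22691293 152.51978892] [ 64.91292876 144.94459103  76.36147757] [141.7, 208.5, 166.1, 224.9]
```

```bash
cat > st.py <<'E'
import sys
from h import *
from scipy.spatial.transform import Rotation as Ro
s=telemetry.get_state(); R=Ro.from_quat(s['tcp_rot'])
print('t',round(s['time'],2),'pos',s['eef_pos'].round(4),'F',s['contact_force'].round(2),'op',round(s['opening'],3))
if len(sys.argv)>3:
    tgt=np.array(list(map(float,sys.argv[1:4]))); d=R.inv().apply(tgt-s['eef_pos']); print('shift units',(d/.15).round(3))
yaw=float(sys.argv[4]) if len(sys.argv)>4 else .0174
ez=np.array([-np.sin(yaw),np.cos(yaw),0]); Rd=Ro.from_matrix(np.c_[np.cross(ez,[0,0,-1]),ez,[0,0,-1]])
print('turn units',(np.degrees((R.inv()*Rd).as_rotvec())/90).round(4))
E
python3 st.py 0.638 -0.08 0.2
```

```text
t 1.2 pos [0.2483 0.6276 0.2071] F [0.05 0.28 0.93] op 1.001
shift units [-4.151 -3.431  0.048]
turn units [-0.     0.    -0.251]
```

```bash
python3 -m crank '[[-1,-0.82,0,0,0,-0.251,0],[-1,-0.82,0,0,0,-0.251,0],[-1,-0.82,0,0,0,-0.251,0],[-1,-0.82,0,0,0,-0.251,0],[-1,-0.82,0,0,0,-0.251,0]]' 40; python3 st.py 0.638 -0.08 0.15
```

```text
time: 1.7
eef_pos: [0.3448, 0.4544, 0.2072]
tcp_rot: [-0.006, 1.0, -0.001, 0.0]
contact_force: [0.2, 0.3, 0.5]
opening: 0.141
t 1.7 pos [0.3448 0.4544 0.2072] F [0.21 0.27 0.5 ] op 0.141
shift units [-1.91  -3.586  0.388]
turn units [-0.0008  0.0005 -0.0032]
```

```bash
python3 -m crank '[[-0.53,-1,0.1,0,0,0,0],[-0.53,-1,0.1,0,0,0,0],[-0.53,-1,0.1,0,0,0,0],[-0.53,-1,0.1,0,0,0,0]]'; python3 -m crank '[[-0.53,-1,0.1,0,0,0,0],[-0.53,-1,0.1,0,0,0,0],[-0.53,-1,0.1,0,0,0,0],[-0.53,-1,0.1,0,0,0,0]]';python3 -m crank '[[-0.53,-1,0.1,0,0,0,0],[-0.53,-1,0.1,0,0,0,0],[-0.53,-1,0.1,0,0,0,0],[-0.53,-1,0.1,0,0,0,0]]'; python3 st.py 0.638 -0.08 0.06
```

```text
time: 2.1
eef_pos: [0.4258, 0.3071, 0.1919]
tcp_rot: [-0.008, 1.0, -0.0, 0.0]
contact_force: [-0.4, 0.6, 0.3]
opening: 0.003
time: 2.5
eef_pos: [0.5084, 0.1582, 0.1771]
tcp_rot: [-0.007, 1.0, -0.0, 0.0]
contact_force: [0.2, -0.4, 0.5]
opening: 0.001
time: 2.9
eef_pos: [0.5906, 0.0093, 0.1619]
tcp_rot: [-0.007, 1.0, -0.0, 0.0]
contact_force: [-0.1, 0.1, 1.0]
opening: -0.002
t 2.9 pos [0.5906 0.0093 0.1619] F [-0.11  0.05  0.97] op -0.002
shift units [-0.307 -0.599  0.68 ]
turn units [-0.0004  0.0005 -0.0018]
```

```bash
python3 -m crank '[[-0.31,-0.6,0.68,0,0,0,0],[-0.31,-0.6,0.68,0,0,0,0],[-0.31,-0.6,0.68,0,0,0,0],[-0.31,-0.6,0.68,0,0,0,0],[-0.31,-0.6,0.68,0,0,0,0]]'; python3 st.py 0.638 -0.08 0.045
```

```text
time: 3.4
eef_pos: [0.6364, -0.0761, 0.0589]
tcp_rot: [-0.008, 1.0, 0.001, -0.001]
contact_force: [-0.3, -0.3, 1.0]
opening: 0.0
t 3.4 pos [ 0.6364 -0.0761  0.0589] F [-0.31 -0.27  1.01] op 0.0
shift units [-0.01  -0.026  0.093]
turn units [ 0.0009 -0.0016 -0.0003]
```

```bash
python3 -m crank '[[0,0,0.08,0,0,0,0],[0,0,0.08,0,0,0,0]]'; python3 -m crank '[[0,0,0.02,0,0,0,0],[0,0,0.02,0,0,0,0]]'; python3 -m crank '[[0,0,0.02,0,0,0,0],[0,0,0.02,0,0,0,0]]'; python3 st.py
```

```text
time: 3.6
eef_pos: [0.6365, -0.0753, 0.0481]
tcp_rot: [-0.01, 1.0, 0.0, -0.0]
contact_force: [0.1, -0.3, -0.9]
opening: 0.003
time: 3.8
eef_pos: [0.637, -0.0761, 0.0457]
tcp_rot: [-0.009, 1.0, -0.0, 0.0]
contact_force: [0.5, -0.4, -0.7]
opening: 0.002
time: 4.0
eef_pos: [0.6368, -0.0767, 0.0421]
tcp_rot: [-0.009, 1.0, 0.0, -0.0]
contact_force: [-0.0, 0.2, 0.1]
opening: 0.0
t 4.0 pos [ 0.6368 -0.0767  0.0421] F [-0.01  0.2   0.09] op 0.0
turn units [ 0.     -0.0001  0.0002]
```

```bash
python3 -m crank '[[0,0,0.013,0,0,0,0],[0,0,0.013,0,0,0,0]]'; python3 st.py
```

```text
time: 4.2
eef_pos: [0.6368, -0.0769, 0.0399]
tcp_rot: [-0.009, 1.0, 0.0, -0.0]
contact_force: [0.2, 0.4, 0.1]
opening: -0.003
t 4.2 pos [ 0.6368 -0.0769  0.0399] F [0.16 0.37 0.12] op -0.003
turn units [ 0.0001 -0.0002 -0.0001]
```

```bash
python3 -m crank '[[0,0,0.02,0,0,0,0],[0,0,0.02,0,0,0,0]]';python3 -m crank '[[0,0,0.02,0,0,0,0],[0,0,0.02,0,0,0,0]]'; python3 -m crank '[[0,0,0.02,0,0,0,0],[0,0,0.02,0,0,0,0]]'; python3 st.py
```

```text
time: 4.4
eef_pos: [0.6366, -0.0768, 0.0366]
tcp_rot: [-0.009, 1.0, 0.0, -0.0]
contact_force: [-1.2, -0.0, -0.5]
opening: -0.004
time: 4.6
eef_pos: [0.6366, -0.0768, 0.0336]
tcp_rot: [-0.009, 1.0, 0.0, -0.0]
contact_force: [0.2, 0.0, -0.6]
opening: 0.002
time: 4.8
eef_pos: [0.6366, -0.0768, 0.0306]
tcp_rot: [-0.009, 1.0, 0.0, -0.0]
contact_force: [0.2, -0.1, -0.2]
opening: -0.003
t 4.8 pos [ 0.6366 -0.0768  0.0306] F [ 0.24 -0.13 -0.18] op -0.003
turn units [ 0.0002 -0.0005  0.0001]
```

```bash
python3 -m crank '[[0,0,-0.13,0,0,0,0],[0,0,-0.13,0,0,0,0],[0,0.5,-0.13,0,0,0,0],[0,0.5,-0.13,0,0,0,0],[0,0.5,-0.13,0,0,0,0]]';python3 -m crank '[[0,0,0.06,0,0,0,0],[0,0,0.06,0,0,0,0]]';python3 -m crank '[[0,0,0.015,0,0,0,0],[0,0,0.015,0,0,0,0]]'; python3 -m crank '[[0,0,0.015,0,0,0,0],[0,0,0.015,0,0,0,0]]'
```

```text
time: 5.3
eef_pos: [0.6351, 0.0012, 0.0501]
tcp_rot: [-0.01, 1.0, 0.0, -0.0]
contact_force: [0.1, 0.3, -0.2]
opening: -0.002
time: 5.5
eef_pos: [0.6345, -0.0025, 0.0398]
tcp_rot: [-0.008, 1.0, 0.0, -0.001]
contact_force: [0.6, 0.3, 0.6]
opening: 0.0
time: 5.7
eef_pos: [0.6354, -0.0028, 0.0388]
tcp_rot: [-0.008, 1.0, 0.0, -0.0]
contact_force: [-0.4, -0.2, 0.5]
opening: 0.001
time: 5.9
eef_pos: [0.6355, -0.0022, 0.0369]
tcp_rot: [-0.008, 1.0, 0.0, -0.0]
contact_force: [1.3, -0.1, 0.0]
opening: 0.003
```

```bash
python3 -m crank '[[0,0,0.03,0,0,0,0],[0,0,0.03,0,0,0,0]]';python3 -m crank '[[0,0,0.03,0,0,0,0],[0,0,0.03,0,0,0,0]]'; python3 -m crank '[[0,0,-0.16,0,0,0,0],[0,0,-0.16,0,0,0,0],[0,0.33,-0.16,0,0,0,0],[0,0.33,-0.16,0,0,0,0]]'; python3 -m crank '[[0,0,0.06,0,0,0,0],[0,0,0.06,0,0,0,0]]';python3 -m crank '[[0,0,0.015,0,0,0,0],[0,0,0.015,0,0,0,0]]'
```

```text
time: 6.1
eef_pos: [0.6351, -0.0019, 0.032]
tcp_rot: [-0.009, 1.0, 0.0, -0.001]
contact_force: [-0.3, 1.0, -0.1]
opening: -0.004
time: 6.3
eef_pos: [0.6351, -0.0017, 0.0274]
tcp_rot: [-0.009, 1.0, 0.0, -0.001]
contact_force: [0.3, -0.9, -0.2]
opening: -0.003
time: 6.7
eef_pos: [0.6343, 0.0515, 0.0518]
tcp_rot: [-0.01, 1.0, 0.001, -0.0]
contact_force: [0.2, -1.0, -0.1]
opening: 0.003
time: 6.9
eef_pos: [0.6334, 0.0473, 0.041]
tcp_rot: [-0.009, 1.0, -0.0, -0.002]
contact_force: [0.1, 0.0, -0.4]
opening: -0.001
time: 7.1
eef_pos: [0.6344, 0.0468, 0.0402]
tcp_rot: [-0.008, 1.0, 0.0, -0.001]
contact_force: [0.4, 0.3, -0.3]
opening: 0.001
```

```bash
python3 -m crank '[[0,0,0.03,0,0,0,0],[0,0,0.03,0,0,0,0]]';python3 -m crank '[[0,0,0.03,0,0,0,0],[0,0,0.03,0,0,0,0]]'; python3 - <<'E'
from h import *
s=telemetry.get_state();print(s['joint_efforts'].round(2),s['contact_force'])
for n in('scene','top'):
    p=cam(n);u=proj(p,[s['eef_pos']])[0];print(u)
    x,y=int(u[0]),int(u[1]);c=p['pixels'][max(y-75,0):y+75,max(x-100,0):x+100];cv2.imwrite(f'pics/z_{n}.png',cv2.resize(c[:,:,::-1],None,fx=4,fy=4,interpolation=cv2.INTER_CUBIC))
E
```

```text
time: 7.3
eef_pos: [0.6344, 0.0472, 0.0357]
tcp_rot: [-0.008, 1.0, 0.0, -0.0]
contact_force: [0.6, -0.4, 0.5]
opening: -0.002
time: 7.5
eef_pos: [0.6343, 0.0476, 0.0312]
tcp_rot: [-0.009, 1.0, 0.0, -0.001]
contact_force: [-0.1, 0.3, -0.1]
opening: 0.001
[ -0.09 -40.51 -25.17  -0.    -0.05  -0.  ] [-0.10358951  0.28449825 -0.05955114]
[279.50573174 232.33695752]
[314.3291135  150.98999077]
```

View pics/z_scene.png

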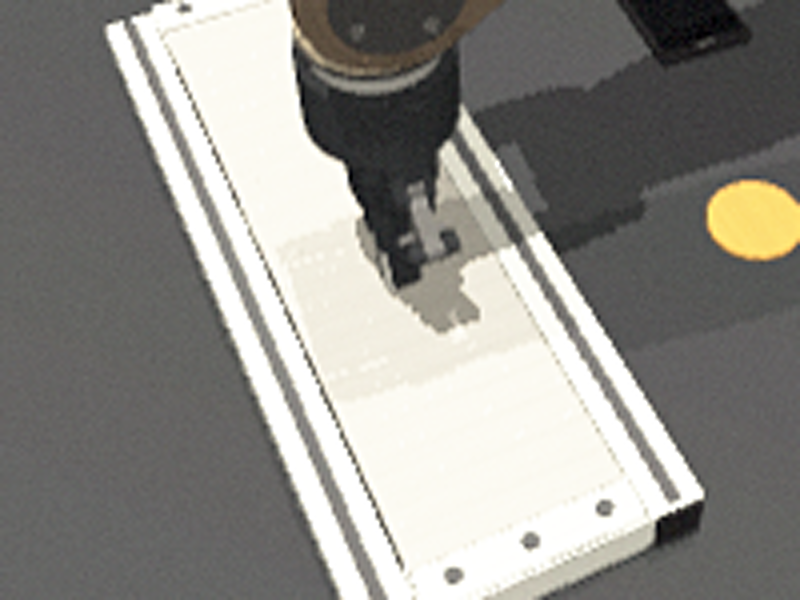

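```bash
python3 - <<'E'
from h import *
a=cv2.imread('pics/scene0.png');p=cam('scene');save(p,'scene1.png');b=p['pixels'][:,:,::-1]
c=[cv2.resize(x[140:330,190:360],None,fx=2.35,fy=2.35,interpolation=cv2.INTER_CUBIC) for x in(a,b)]
cv2.imwrite('pics/cmp.png',np.hstack(c))
# edges of initial bed vs projections
cc,ss=np.cos(.0174),np.sin(.0174)
def B(x,y,z): return [.6388+cc*x-ss*y,-.003+ss*x+cc*y,z]
q=[B(x,y,.0435) for x in(-.09,.09) for y in(-.23,.23)]
print(proj(p,q).round(1))
E
```

```text
[[269.6 143.5]
 [354.  279.4]
 [204.1 162.8]
 [268.7 318. ]]
```

View pics/cmp.png

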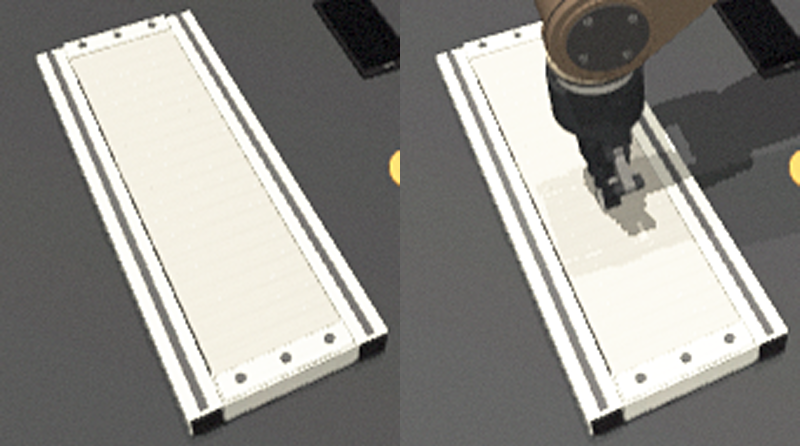

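```bash
python3 - <<'E'
from h import *
s=telemetry.get_state();a=cv2.imread('pics/scene1.png');p=cam('top');save(p,'top1.png')
pz=cam('scene')
out=[]
for q,im in((pz,a),(p,p['pixels'][:,:,::-1])):
    u=proj(q,[s['eef_pos']])[0];x,y=int(u[0]),int(u[1]);c=im[y-30:y+30,x-40:x+40];c=cv2.resize(c,None,fx=9,fy=9,interpolation=cv2.INTER_NEAREST)
    v=((u-[x-40,y-30])*9+4).astype(int); cv2.drawMarker(c,tuple(map(int,v)),(0,0,255),cv2.MARKER_CROSS,20,1); out.append(c[:, :] )
cv2.imwrite('pics/tipA.png',out[0]);cv2.imwrite('pics/tipB.png',out[1])
E
```

```text
(no output)
```

View pics/tipA.png

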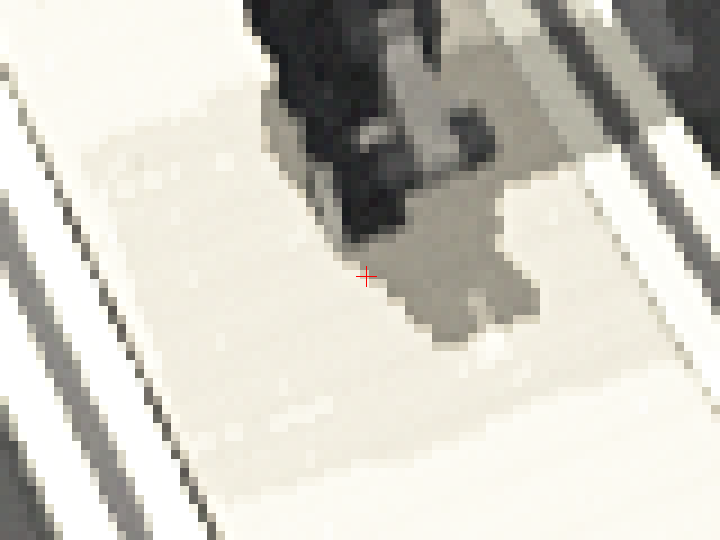

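View pics/top1.png

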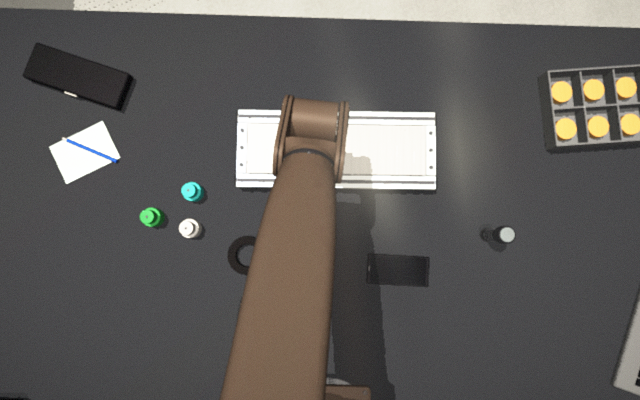

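```bash
python3 - <<'E'
from h import *
p=cam('scene')
for z in(.031,.045,.06,.075):
    print(z,proj(p,[[.645,.0476,z],[.623,.0476,z],[.645,.0576,z],[.623,.0576,z]]).round(1).tolist())
s=telemetry.get_state();print(s['time'],s['eef_pos'],s['contact_force'],s['opening'])
E
```

```text
0.031 [[275.0, 234.0], [284.3, 230.7], [276.6, 237.4], [285.9, 234.0]]
0.045 [[274.5, 230.3], [283.9, 226.9], [276.1, 233.6], [285.6, 230.2]]
0.06 [[274.0, 226.1], [283.5, 222.7], [275.6, 229.5], [285.2, 226.1]]
0.075 [[273.4, 221.8], [283.1, 218.4], [275.1, 225.2], [284.8, 221.8]]
7.8 [0.6349367  0.04763982 0.03214771] [-0.88171424 -0.03408756 -0.53381132] 0.0004671162843185222
```

```bash
python3 -m crank '[[0,0,0.01,0,0,0,0],[0,0,0.01,0,0,0,0]]' | grep -E 'eef|force'; python3 -m crank '[[0,0,0.01,0,0,0,0],[0,0,0.01,0,0,0,0]]'| grep -E 'eef|force';python3 -m crank '[[0,0,0.01,0,0,0,0],[0,0,0.01,0,0,0,0]]'| grep -E 'eef|force'
```

```text
eef_pos: [0.6346, 0.0477, 0.0302]
contact_force: [0.3, -0.0, 1.1]
eef_pos: [0.6346, 0.0477, 0.0286]
contact_force: [-0.2, 0.3, 0.1]
eef_pos: [0.6346, 0.0476, 0.0271]
contact_force: [0.3, 0.2, -0.5]
```

```bash
python3 -m crank '[[0,0,0.01,0,0,0,0],[0,0,0.01,0,0,0,0]]' | grep -E 'eef|force'; python3 -m crank '[[0,0,0.01,0,0,0,0],[0,0,0.01,0,0,0,0]]'| grep -E 'eef|force';python3 -m crank '[[0,0,0.01,0,0,0,0],[0,0,0.01,0,0,0,0]]'| grep -E 'eef|force'
```

```text
eef_pos: [0.6346, 0.0476, 0.0257]
contact_force: [0.2, 0.8, -0.4]
eef_pos: [0.6346, 0.0477, 0.0242]
contact_force: [0.2, -0.7, -0.1]
eef_pos: [0.6346, 0.0477, 0.0227]
contact_force: [0.5, 0.2, 0.2]
```

```bash
python3 - <<'E'
from h import *
s=telemetry.get_state();p=cam('scene');save(p,'scene2.png')
u=proj(p,[s['eef_pos']])[0];print(u)
c=p['pixels'][180:270,230:350,::-1];c=cv2.resize(c,None,fx=6.6,fy=6.6,interpolation=cv2.INTER_NEAREST)
cv2.drawMarker(c,tuple(int(k) for k in ((u-[230,180])*6.6+3)),(0,0,255),cv2.MARKER_CROSS,15,1);cv2.imwrite('pics/tipC.png',c)
E
```

```text
[279.63987276 234.67198233]
```

View pics/tipC.png

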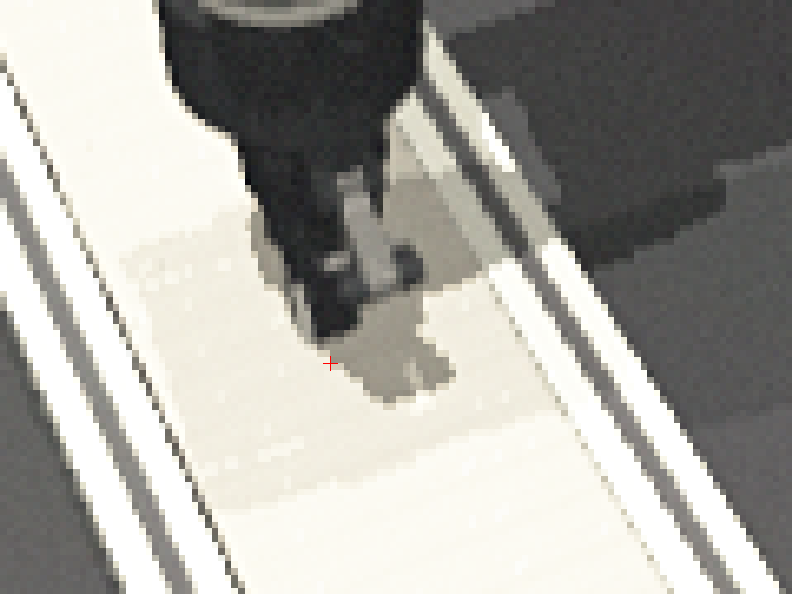

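```bash
python3 -c "
from h import *
s=telemetry.get_state();print(s['eef_pos'],s['joint_efforts'].round(2),s['contact_force'].round(2),s['wrist_torque'].round(3))"
python3 -m crank '[[0,0,-0.08,0,0,0,0],[0,0,-0.08,0,0,0,0],[0,0,-0.08,0,0,0,0]]' >/dev/null; python3 -c "
from h import *
s=telemetry.get_state();print(s['eef_pos'],s['joint_efforts'].round(2),s['contact_force'].round(2),s['wrist_torque'].round(3))"
python3 -m crank '[[0,0,-0.1,0,0,0,0],[0,0,-0.1,0,0,0,0],[0,0,-0.1,0,0,0,0]]' >/dev/null; python3 -c "
from h import *
s=telemetry.get_state();print(s['eef_pos'],s['joint_efforts'].round(2),s['contact_force'].round(2),s['wrist_torque'].round(3))"
python3 -m crank '[[0,0,-0.1,0,0,0,0],[0,0,-0.1,0,0,0,0],[0,0,-0.1,0,0,0,0]]' >/dev/null; python3 -c "
from h import *
s=telemetry.get_state();print(s['eef_pos'],s['joint_efforts'].round(2),s['contact_force'].round(2),s['wrist_torque'].round(3))
p=cam('scene');save(p,'scene3.png')
u=proj(p,[s['eef_pos']])[0];print(u)
c=p['pixels'][180:270,230:350,::-1];c=cv2.resize(c,None,fx=6.6,fy=6.6,interpolation=cv2.INTER_NEAREST)
cv2.drawMarker(c,tuple(int(k) for k in ((u-[230,180])*6.6+3)),(0,0,255),cv2.MARKER_CROSS,15,1);cv2.imwrite('pics/tipD.png',c)
"
```

```text
[0.63467921 0.04765553 0.0227929 ] [-1.000e-02 -4.030e+01 -2.446e+01 -0.000e+00 -0.000e+00 -0.000e+00] [ 0.45 -0.68  0.24] [ 0.005 -0.014  0.025]
[0.63555005 0.04756219 0.03609083] [ 0.000e+00 -4.029e+01 -2.508e+01  0.000e+00 -1.000e-02  0.000e+00] [ 0.34  0.1  -0.03] [-0.014 -0.036 -0.004]
[0.63548625 0.04758604 0.0510375 ] [ 1.000e-02 -4.014e+01 -2.564e+01  0.000e+00 -1.000e-02 -0.000e+00] [-0.66  0.26  0.34] [-0.019  0.024 -0.002]
[0.63538548 0.04759559 0.06591326] [ 0.000e+00 -3.985e+01 -2.608e+01  0.000e+00 -1.000e-02  0.000e+00] [ 0.95 -0.05  0.01] [-0.057  0.044  0.025]
[277.97558836 222.93335181]
```

View pics/tipD.png

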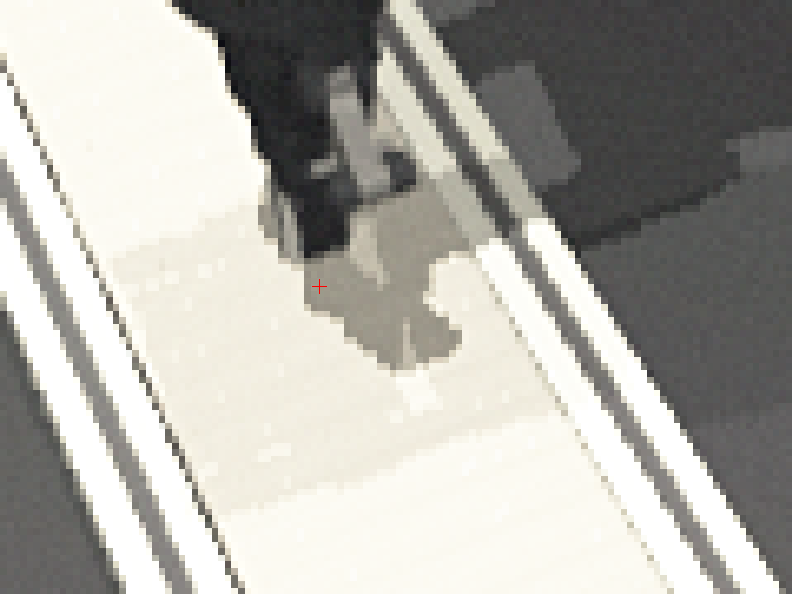

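```bash
python3 -m crank '[[0,0,0.28,0,0,0,0],[0,0,0.28,0,0,0,0],[0,0,0.28,0,0,0,0]]' | grep -E 'eef|force'; python3 -m crank '[[0,0,0.01,0,0,0,0],[0,0,0.01,0,0,0,0]]'| grep -E 'eef|force';python3 -m crank '[[0,0,0.01,0,0,0,0],[0,0,0.01,0,0,0,0]]'| grep -E 'eef|force'
```

```text
eef_pos: [0.6334, 0.0478, 0.0216]
contact_force: [-1.0, -0.9, 0.5]
eef_pos: [0.6358, 0.0476, 0.0229]
contact_force: [0.1, -0.1, -0.0]
eef_pos: [0.6351, 0.0476, 0.0206]
contact_force: [-0.7, 0.0, 0.5]
```

```bash
python3 -m crank '[[0,0,0.01,0,0,0,0],[0,0,0.01,0,0,0,0]]' | grep -E 'eef|force'; python3 -m crank '[[0,0,0.01,0,0,0,0],[0,0,0.01,0,0,0,0]]'| grep -E 'eef|force';python3 -m crank '[[0,0,0.01,0,0,0,0],[0,0,0.01,0,0,0,0]]'| grep -E 'eef|force'
```

```text
eef_pos: [0.6349, 0.0476, 0.0185]
contact_force: [0.2, 0.1, 0.7]
eef_pos: [0.6348, 0.0476, 0.0168]
contact_force: [1.5, -0.4, -0.3]
eef_pos: [0.6349, 0.0475, 0.0154]
contact_force: [-0.8, -0.2, 1.2]
```

```bash
python3 - <<'E'
from h import *
s=telemetry.get_state();p=cam('scene');save(p,'scene4.png')
c=p['pixels'][190:250,245:325,::-1];c=cv2.resize(c,None,fx=9,fy=9,interpolation=cv2.INTER_CUBIC)
for k in range(0,5):
    u=proj(p,[s['eef_pos']+[0,0,.01*k]])[0]
    cv2.drawMarker(c,tuple(int(k) for k in ((u-[245,190])*9+4)),(0,0,255),cv2.MARKER_CROSS,9,1)
cv2.imwrite('pics/tipE.png',c)
E
python3 -m crank '[[0,0,-0.6,0,0,0,0],[0,0,-0.6,0,0,0,0],[0,0,-0.6,0,0,0,0],[0,0,-0.6,0,0,0,0]]' | grep eef
python3 - <<'E'
from h import *
s=telemetry.get_state();p=cam('scene');save(p,'scene5.png')
u=proj(p,[s['eef_pos']])[0];x,y=u.astype(int)-[40,50]
c=p['pixels'][y:y+65,x:x+80,::-1];c=cv2.resize(c,None,fx=9,fy=9,interpolation=cv2.INTER_CUBIC)
for k in range(0,5):
    u=proj(p,[s['eef_pos']+[0,0,.01*k]])[0]
    cv2.drawMarker(c,tuple(int(k) for k in ((u-[x,y])*9+4)),(0,0,255),cv2.MARKER_CROSS,9,1)
cv2.imwrite('pics/tipF.png',c)
E
```

```text
eef_pos: [0.6356, 0.0476, 0.1069]
```

View pics/tipE.png

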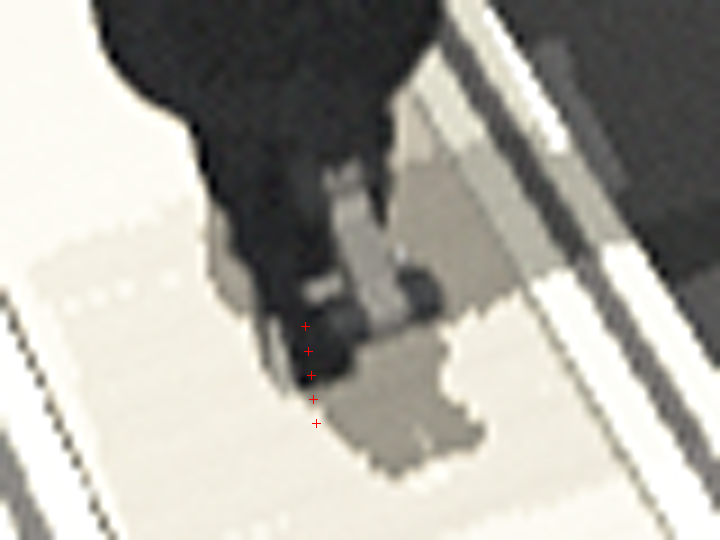

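View pics/tipF.png

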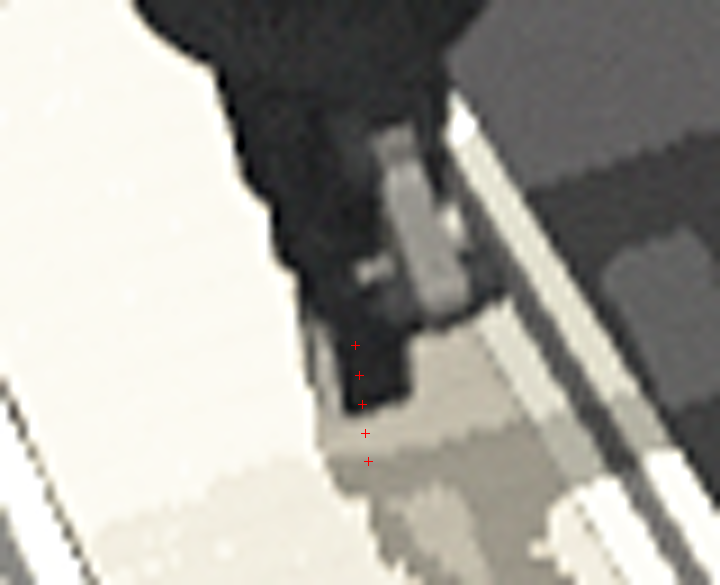

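```bash
python3 -m crank '[[0,0,0.6,0,0,0,0],[0,0,0.6,0,0,0,0],[0,0,0.6,0,0,0,0],[0,0,0.6,0,0,0,0]]' | grep -E 'eef|force'; python3 -m crank '[[0,0,0.01,0,0,0,0],[0,0,0.01,0,0,0,0]]'| grep -E 'eef|force';python3 -m crank '[[0,0,0.01,0,0,0,0],[0,0,0.01,0,0,0,0]]'| grep -E 'eef|force'
```

```text
eef_pos: [0.633, 0.0479, 0.0139]
contact_force: [-0.3, 0.4, 1.1]
eef_pos: [0.6358, 0.0476, 0.0158]
contact_force: [-1.1, -0.6, 1.0]
eef_pos: [0.6357, 0.0476, 0.0136]
contact_force: [0.8, 0.0, 1.5]
```

```bash
python3 -m crank '[[0,0,0.01,0,0,0,0],[0,0,0.01,0,0,0,0]]' | grep -E 'eef|force'; python3 -m crank '[[0,0,0.01,0,0,0,0],[0,0,0.01,0,0,0,0]]'| grep -E 'eef|force'
```

```text
eef_pos: [0.6355, 0.0475, 0.0115]
contact_force: [0.3, 0.0, 2.3]
eef_pos: [0.6354, 0.0473, 0.0097]
contact_force: [1.7, -0.9, 2.0]
```

```bash
python3 -m crank '[[0,0,-0.1,0,0,0,0],[0,0,-0.1,0,0,0,0],[0,-0.33,-0.1,0,0,0,0],[0,-0.33,-0.1,0,0,0,0]]' | grep -E 'eef|force'; python3 -m crank '[[0,0,0.04,0,0,0,0],[0,0,0.04,0,0,0,0]]'| grep -E 'eef|force';python3 -m crank '[[0,0,0.01,0,0,0,0],[0,0,0.01,0,0,0,0]]'| grep -E 'eef|force'
```

```text
eef_pos: [0.6358, -0.0056, 0.0248]
contact_force: [-0.8, 0.2, -0.6]
eef_pos: [0.6355, -0.0018, 0.018]
contact_force: [0.2, -1.0, 3.1]
eef_pos: [0.6357, -0.0014, 0.0172]
contact_force: [-0.9, -2.6, 2.9]
```

```bash
python3 -m crank '[[0,0,0.01,0,0,0,0],[0,0,0.01,0,0,0,0]]' | grep -E 'eef|force'; python3 -m crank '[[0,0,0.01,0,0,0,0],[0,0,0.01,0,0,0,0]]'| grep -E 'eef|force'
```

```text
eef_pos: [0.6359, -0.0015, 0.0159]
contact_force: [-1.3, -0.4, 5.0]
eef_pos: [0.6359, -0.0016, 0.0147]
contact_force: [-2.3, -1.8, 6.6]
```

```bash
python3 -m crank '[[0,0,-0.06,0,0,0,0],[0,0,-0.06,0,0,0,0],[0,-0.2,-0.06,0,0,0,0],[0,-0.2,-0.06,0,0,0,0],[0,-0.2,-0.06,0,0,0,0]]' | grep -E 'eef|force'; python3 -m crank '[[0,0,0.02,0,0,0,0],[0,0,0.02,0,0,0,0]]'| grep -E 'eef|force';python3 -m crank '[[0,0,0.01,0,0,0,0],[0,0,0.01,0,0,0,0]]'| grep -E 'eef|force'
```

```text
eef_pos: [0.6355, -0.0318, 0.0222]
contact_force: [-0.2, -0.2, -0.1]
eef_pos: [0.6364, -0.0313, 0.0208]
contact_force: [-1.8, -0.3, 5.2]
eef_pos: [0.6364, -0.0313, 0.0206]
contact_force: [-4.6, 0.5, 11.5]
```

```bash
python3 -m crank '[[0,0,0.005,0,0,0,0],[0,0,0.005,0,0,0,0]]' | grep -E 'eef|force'
```

```text
eef_pos: [0.6364, -0.0313, 0.0205]
contact_force: [-6.2, 0.3, 13.7]
```

```bash
python3 -m crank '[[0,0,-0.05,0,0,0,0],[0,-0.24,-0.05,0,0,0,0],[0,-0.24,-0.05,0,0,0,0],[0,-0.24,-0.05,0,0,0,0]]' | grep -E 'eef|force'; python3 -m crank '[[0,0,0.03,0,0,0,0],[0,0,0.03,0,0,0,0]]'| grep -E 'eef|force';python3 -m crank '[[0,0,0.01,0,0,0,0],[0,0,0.01,0,0,0,0]]'| grep -E 'eef|force'
```

```text
eef_pos: [0.6365, -0.0676, 0.0247]
contact_force: [-0.1, -0.6, 0.0]
eef_pos: [0.637, -0.0671, 0.0207]
contact_force: [-0.8, -0.4, 1.5]
eef_pos: [0.637, -0.0673, 0.0202]
contact_force: [-2.1, 0.9, 6.3]
```

```bash
python3 -m crank '[[0,0,0.01,0,0,0,0],[0,0,0.01,0,0,0,0]]' | grep -E 'eef|force'; python3 -m crank '[[0,0,0.01,0,0,0,0],[0,0,0.01,0,0,0,0]]'| grep -E 'eef|force'
```

```text
eef_pos: [0.637, -0.0674, 0.0197]
contact_force: [-4.5, -0.2, 10.7]
eef_pos: [0.6372, -0.0675, 0.0193]
contact_force: [-5.9, -0.3, 14.4]
```

```bash
python3 -m crank '[[0,0,-0.06,0,0,0,0],[0,-0.1,-0.06,0,0,0,0],[0,-0.1,-0.06,0,0,0,0]]' | grep -E 'eef|force'; python3 -m crank '[[0,0,0.03,0,0,0,0],[0,0,0.03,0,0,0,0]]'| grep -E 'eef|force';python3 -m crank '[[0,0,0.02,0,0,0,0],[0,0,0.02,0,0,0,0]]'| grep -E 'eef|force'; python3 -m crank '[[0,0,0.01,0,0,0,0],[0,0,0.01,0,0,0,0],[0,0,0.01,0,0,0,0]]'| grep -E 'eef|force'; python3 -m crank '[[0,0,0.01,0,0,0,0],[0,0,0.01,0,0,0,0],[0,0,0.01,0,0,0,0]]'| grep -E 'eef|force'
```

```text
eef_pos: [0.637, -0.0843, 0.0248]
contact_force: [-0.9, -0.5, -0.0]
eef_pos: [0.6368, -0.0833, 0.0197]
contact_force: [0.2, -1.5, 2.8]
eef_pos: [0.637, -0.0834, 0.0179]
contact_force: [-1.8, -2.2, 5.2]
eef_pos: [0.6371, -0.0834, 0.0172]
contact_force: [-2.7, -1.9, 6.4]
eef_pos: [0.6373, -0.0835, 0.0162]
contact_force: [-3.9, -2.1, 8.4]
```

```bash
python3 -m crank '[[0,0,-0.06,0,0,0,0],[0,0.42,-0.06,0,0,0,0],[0,0.42,-0.06,0,0,0,0],[0,0.42,-0.06,0,0,0,0]]' | grep -E 'eef|force'; python3 -m crank '[[0,0,0.03,0,0,0,0],[0,0,0.03,0,0,0,0]]'| grep -E 'eef|force';python3 -m crank '[[0,0,0.02,0,0,0,0],[0,0,0.02,0,0,0,0]]'| grep -E 'eef|force'; python3 -m crank '[[0,0,0.01,0,0,0,0],[0,0,0.01,0,0,0,0],[0,0,0.01,0,0,0,0]]'| grep -E 'eef|force'
```

```text
eef_pos: [0.635, -0.0173, 0.0228]
contact_force: [-0.2, -0.2, -0.6]
eef_pos: [0.6363, -0.0199, 0.0195]
contact_force: [-1.0, 2.5, 4.6]
eef_pos: [0.6366, -0.0201, 0.0183]
contact_force: [-4.0, 3.7, 10.6]
eef_pos: [0.6366, -0.0201, 0.0177]
contact_force: [-6.3, 5.2, 15.3]
```

```bash
cat > beam.py <<'E'
import numpy as np
from scipy.optimize import least_squares
d=np.array([[-.0015,.94],[-.0201,.168],[-.0313,.033],[-.0674,.109],[-.0835,.625]])
def flex(s,l,L=.4):  # clamped-clamped deflection at s from unit load at l (EI=1)
    if s>l: s,l=l,s
    a=l;b=L-a
    return s*s*b*b*(3*a*L-s*(3*a+b))/(6*L**3)
def comp(y,yb,bedy,w):
    sg=np.sign(y-yb); yl=(y-sg*w)-bedy+.2; p=yb+sg*.01-bedy+.2
    if sg*(yl-p)<=0: return 0
    return flex(yl,yl)-flex(yl,p)**2/flex(p,p)
for bedy in(-.006,-.003,0):
    f=lambda v:[(v[1]*1e7*comp(y,v[0],bedy,v[2])+v[3])**(1/3)-c**(1/3) for y,c in d]
    best=min((least_squares(f,[y0,k,w,.02],x_scale=[.01,1,.01,.01],bounds=([-.08,0,0,0],[0,50,.012,.2])) for y0 in(-.05,-.045,-.04) for k in(.5,2,5) for w in(.001,.005)),key=lambda r:r.cost)
    print(bedy,best.x,best.cost,np.round(best.fun,3))
E
python3 beam.py
```

```text
-0.006 [-0.04444292  0.00567543  0.00460443  0.03292889] 0.00032302799849893965 [ 0.014 -0.01  -0.     0.011 -0.016]
-0.003 [-0.04437012  0.00571375  0.00460571  0.03295769] 0.00041573576798671456 [ 0.015 -0.011 -0.     0.012 -0.018]
0 [-0.04429601  0.00575694  0.00460854  0.03299655] 0.0005224281929367616 [ 0.017 -0.013 -0.     0.013 -0.02 ]
```

```bash
python3 -m crank '[[0,0,-0.3,0,0,0,0],[0,0,-0.6,0,0,0,0],[0.54,1,-0.8,0,0,0,0],[0.54,1,-0.8,0,0,0,0.4],[0.54,1,-0.8,0,0,0,0.47],[0.54,1,-0.8,0,0,0,0.47],[0.54,1,-0.8,0,0,0,0.47]]';python3 -m crank '[[0.54,1,0,0,0,0,0.47],[0.54,1,0,0,0,0,0.47],[0.54,1,0,0,0,0,0.47],[0.54,1,0,0,0,0,0.47]]'; python3 st.py 0.4456 0.332 0.06 0
```

```text
time: 19.6
eef_pos: [0.5513, 0.1301, 0.1349]
tcp_rot: [-0.01, 1.0, 0.0, 0.0]
contact_force: [0.3, -0.8, -0.3]
opening: 0.468
time: 20.0
eef_pos: [0.4677, 0.2783, 0.1339]
tcp_rot: [-0.009, 1.0, -0.0, -0.001]
contact_force: [0.3, 0.3, 0.3]
opening: 0.47
t 20.0 pos [0.4677 0.2783 0.1339] F [0.25 0.33 0.32] op 0.47
shift units [0.14  0.361 0.493]
turn units [-0.0001 -0.0007  0.0116]
```

```bash
python3 -m crank '[[0.14,0.36,0.4,0,0,0,0.47],[0.14,0.36,0.4,0,0,0,0.47],[0.14,0.36,0.4,0,0,0,0.47],[0.14,0.36,0.4,0,0,0,0.47]]'; python3 st.py 0.4456 0.332 0.04 0; python3 - <<'E'
from h import *
s=telemetry.get_state();p=cam('scene')
c=p['pixels'][240:360,350:510,::-1];c=cv2.resize(c,None,fx=5,fy=5,interpolation=cv2.INTER_CUBIC)
cv2.imwrite('pics/g1.png',c)
E
```

```text
time: 20.4
eef_pos: [0.4474, 0.3297, 0.0738]
tcp_rot: [-0.009, 1.0, -0.001, -0.001]
contact_force: [0.7, -0.0, 0.1]
opening: 0.471
t 20.4 pos [0.4474 0.3297 0.0738] F [ 0.67 -0.04  0.07] op 0.471
shift units [0.011 0.016 0.225]
turn units [-0.0009 -0.0008  0.0109]
```

View pics/g1.png

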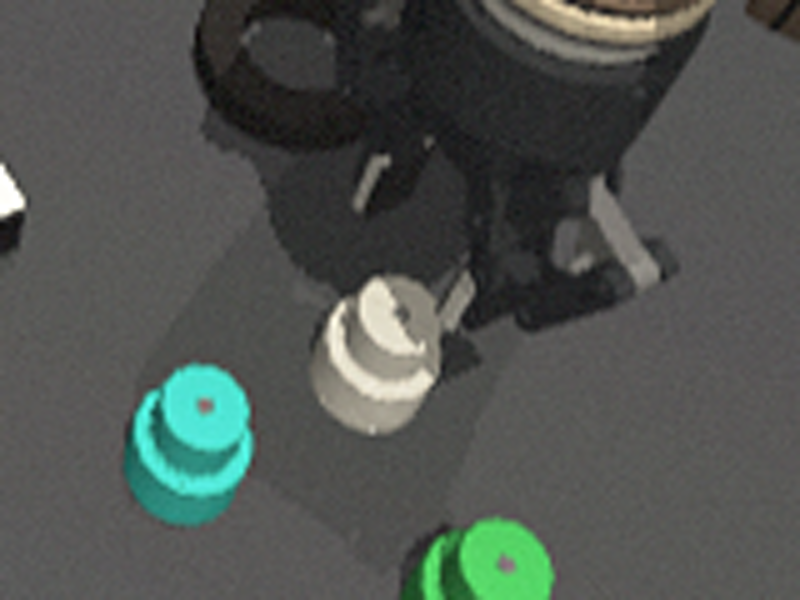

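```bash
python3 - <<'E'
from h import *
s=telemetry.get_state();p=cam('scene');o=np.array([350,225])
c=p['pixels'][225:345,350:510,::-1];c=cv2.resize(c,None,fx=5,fy=5,interpolation=cv2.INTER_CUBIC)
def mk(X,col):
    u=proj(p,[X])[0];cv2.drawMarker(c,tuple(int(k) for k in((u-o)*5+2)),col,cv2.MARKER_CROSS,10,1)
e=s['eef_pos']
for h_ in(0,.024,.06):
  for dy in(-.02,0,.02): mk(e+[0,dy,h_],(0,0,255) if h_==.024 else (255,0,255))
for z in(0,.058,.1): mk(np.array([.4456,.332,z]),(0,255,255))
cv2.imwrite('pics/g2.png',c)
E
```

```text
(no output)
```

View pics/g2.png

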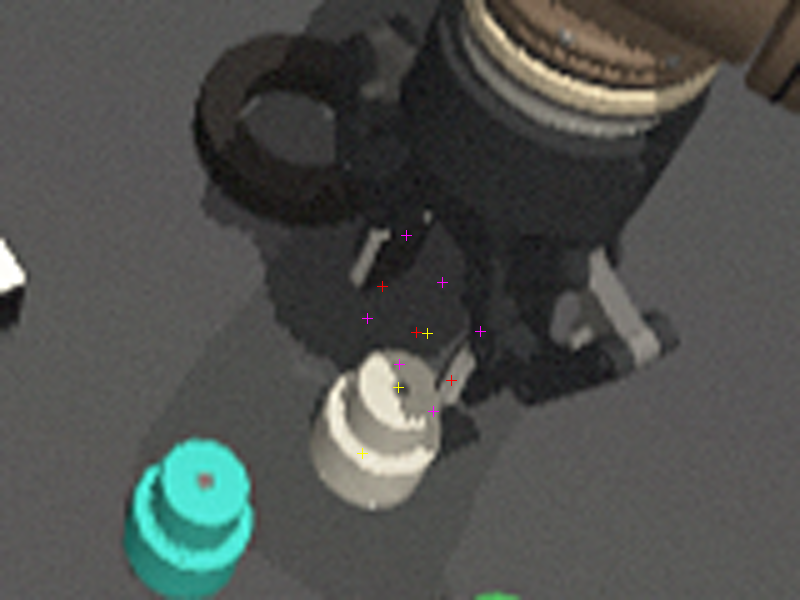

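```bash
python3 -m crank '[[0.011,0.016,0.2,0,0,0,0.47],[0.011,0.016,0.28,0,0,0,0.47],[0.011,0.016,0.28,0,0,0,0.47]]' | grep -E 'eef|force'; python3 -m crank '[[0,0,0.02,0,0,0,0.47],[0,0,0.02,0,0,0,0.47]]' | grep -E 'eef|force';python3 -m crank '[[0,0,0.02,0,0,0,0.47],[0,0,0.02,0,0,0,0.47]]' | grep -E 'eef|force'
```

```text
eef_pos: [0.4444, 0.3317, 0.0313]
contact_force: [-0.3, -0.5, -0.7]
eef_pos: [0.4459, 0.3333, 0.0306]
contact_force: [-0.8, 0.5, -1.0]
eef_pos: [0.4453, 0.3333, 0.027]
contact_force: [-0.6, 0.9, 0.3]
```

```bash
python3 -m crank '[[0,0,0.02,0,0,0,0.47],[0,0,0.02,0,0,0,0.47]]' | grep -E 'eef|force';python3 -m crank '[[0,0,0.02,0,0,0,0.47],[0,0,0.02,0,0,0,0.47]]' | grep -E 'eef|force';python3 -m crank '[[0,0,0.02,0,0,0,0.47],[0,0,0.02,0,0,0,0.47]]' | grep -E 'eef|force'
```

```text
eef_pos: [0.4448, 0.3332, 0.0234]
contact_force: [0.1, 0.3, -0.3]
eef_pos: [0.4448, 0.3331, 0.0202]
contact_force: [-0.7, -0.3, -0.5]
eef_pos: [0.4448, 0.3331, 0.0172]
contact_force: [0.0, -0.3, 0.4]
```

```bash
python3 -m crank '[[0,0,0.03,0,0,0,0.47],[0,0,0.03,0,0,0,0.47]]' | grep -E 'eef|force';python3 -m crank '[[0,0,0.03,0,0,0,0.47],[0,0,0.03,0,0,0,0.47]]' | grep -E 'eef|force'; python3 - <<'E'
from h import *
p=cam('scene')
c=p['pixels'][240:340,350:480,::-1];c=cv2.resize(c,None,fx=6,fy=6,interpolation=cv2.INTER_CUBIC)
cv2.imwrite('pics/g3.png',c)
E
```

```text
eef_pos: [0.4446, 0.333, 0.0125]
contact_force: [-0.4, 0.9, -0.7]
eef_pos: [0.4446, 0.333, 0.008]
contact_force: [-0.1, -0.4, -0.7]
```

View pics/g3.png

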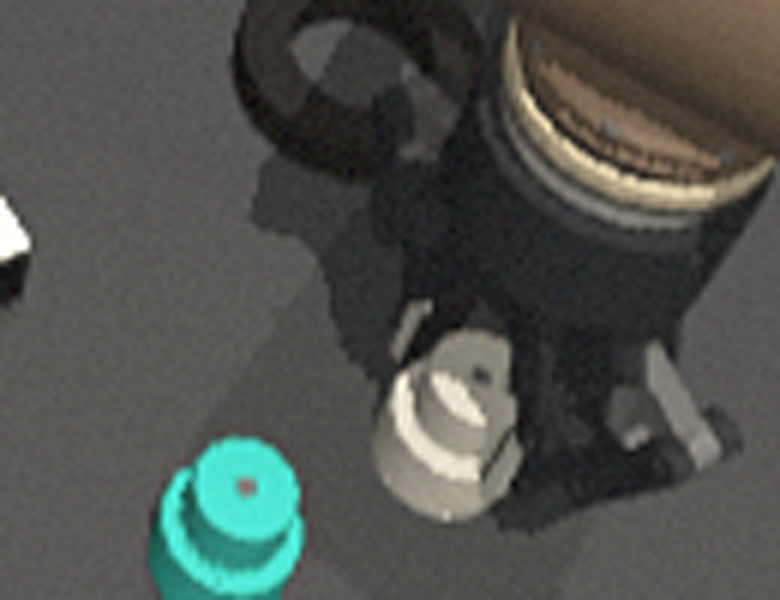

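The jaws straddle the boss: pads at about (405,330) and (505,450) in the crop, part at (450,430). I'll keep feeling downward for the top of the foot.

```bash
python3 -m crank '[[0,0,0.015,0,0,0,0.47],[0,0,0.015,0,0,0,0.47]]' | grep -E 'eef|force';python3 -m crank '[[0,0,0.015,0,0,0,0.47],[0,0,0.015,0,0,0,0.47]]' | grep -E 'eef|force'
```

```text
eef_pos: [0.445, 0.3332, 0.0062]
contact_force: [-0.7, -0.5, -0.1]
eef_pos: [0.4455, 0.3333, 0.0058]
contact_force: [-4.1, -2.6, 8.4]
```

```bash
python3 -m crank '[[0,0,0.015,0,0,0,0.47],[0,0,0.015,0,0,0,0.47]]' | grep -E 'eef|force';python3 -m crank '[[0,0,0.01,0,0,0,0.47],[0,0,0.01,0,0,0,0.47]]' | grep -E 'eef|force'
```

```text
eef_pos: [0.4458, 0.3333, 0.0055]
contact_force: [-5.9, -5.5, 18.5]
eef_pos: [0.446, 0.3332, 0.0051]
contact_force: [-7.9, -7.1, 24.2]
```

```bash
python3 -m crank '[[0,0,-0.067,0,0,0,0.47],[0,0,-0.067,0,0,0,0.47],[0,0,-0.067,0,0,0,0.47]]' | grep -E 'eef|force|open';python3 -m crank '[[0,0,0,0,0,0,0.2],[0,0,0,0,0,0,0.2],[0,0,0,0,0,0,0.2],[0,0,0,0,0,0,0.2]]' 50
```

```text
eef_pos: [0.4451, 0.3333, 0.0104]
contact_force: [0.4, -0.9, -0.1]
opening: 0.469
time: 23.75
eef_pos: [0.4447, 0.3331, 0.01]
tcp_rot: [-0.009, 1.0, -0.0, -0.0]
contact_force: [-0.9, -1.0, 0.5]
opening: 0.356
```

```bash
python3 -m crank '[[0,0,-0.2,0,0,0,0.2],[0,0,-0.4,0,0,0,0.2],[0,0,-0.6,0,0,0,0.2],[0,0,-0.6,0,0,0,0.2],[0,0,-0.6,0,0,0,0.2]]' 60; python3 - <<'E'
from h import *
p=cam('scene')
c=p['pixels'][220:340,340:500,::-1];c=cv2.resize(c,None,fx=5,fy=5,interpolation=cv2.INTER_CUBIC)
cv2.imwrite('pics/g4.png',c)
E
python3 st.py 0.637 -0.0447 0.11
```

```text
time: 24.25
eef_pos: [0.4442, 0.3328, 0.0988]
tcp_rot: [-0.009, 1.0, -0.0, -0.001]
contact_force: [-0.6, -0.9, -5.7]
opening: 0.355
t 24.3 pos [0.4432 0.3323 0.0976] F [-0.93 -0.92 -5.83] op 0.356
shift units [-1.247 -2.536 -0.083]
turn units [-0.0013 -0.0028  0.    ]
```

View pics/g4.png

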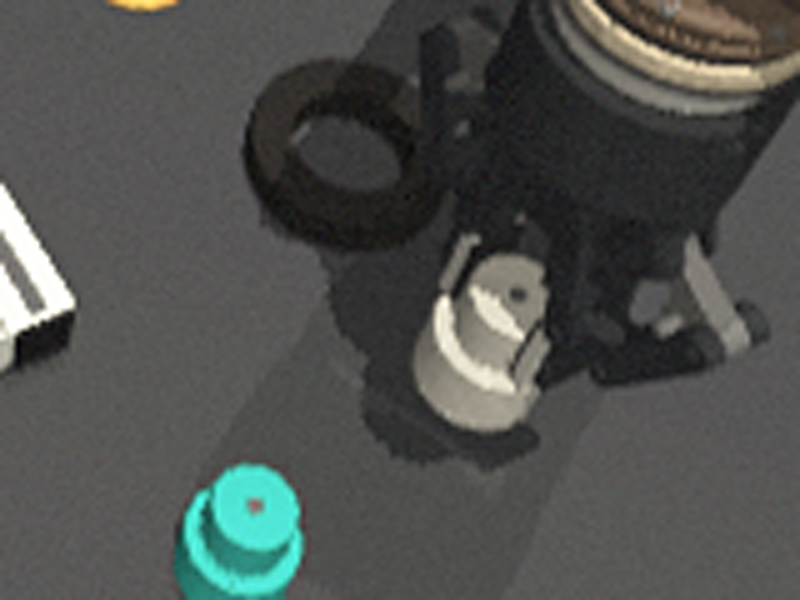

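```bash
python3 -m crank '[[-0.2,-0.4,-0.1,0,0,0,0.2],[-0.42,-0.85,-0.1,0,0,0,0.2],[-0.42,-0.85,-0.1,0,0,0,0.2],[-0.42,-0.85,-0.1,0,0,0,0.2],[-0.42,-0.85,-0.1,0,0,0,0.2]]'|grep eef;python3 -m crank '[[-0.2,-0.4,0,0,0,0,0.2],[-0.42,-0.85,0,0,0,0,0.2],[-0.42,-0.85,0,0,0,0,0.2],[-0.42,-0.85,0,0,0,0,0.2],[-0.42,-0.85,0,0,0,0,0.2]]'|grep eef; python3 st.py 0.637 -0.0447 0.075
```

```text
eef_pos: [0.5088, 0.2056, 0.1124]
eef_pos: [0.5742, 0.081, 0.1134]
t 25.3 pos [0.5742 0.081  0.1134] F [-0.31  0.1  -4.99] op 0.355
shift units [-0.406 -0.845  0.253]
turn units [ 0.0007 -0.0026 -0.0005]
```

```bash
python3 -m crank '[[-0.2,-0.42,0,0,0,0,0.2],[-0.4,-0.845,0,0,0,0,0.2],[-0.4,-0.845,0,0,0,0,0.2],[-0.4,-0.845,0.12,0,0,0,0.2],[-0.4,-0.845,0.25,0,0,0,0.2],[-0.4,-0.845,0.25,0,0,0,0.2],[-0.4,-0.845,0.25,0,0,0,0.2]]'|grep eef; python3 st.py 0.637 -0.0447 0.060
```

```text
eef_pos: [0.6364, -0.043, 0.0765]
t 26.0 pos [ 0.6364 -0.043   0.0765] F [-0.19  0.56 -4.92] op 0.353
shift units [-0.004 -0.012  0.11 ]
turn units [ 0.0007 -0.0021  0.0015]
```

```bash
python3 -m crank '[[0,-0.008,0.05,0,0,0,0.2],[0,-0.008,0.1,0,0,0,0.2],[0,-0.008,0.1,0,0,0,0.2],[0,-0.008,0.1,0,0,0,0.2]]'|grep -E 'eef|force'; python3 -m crank '[[0,0,0.01,0,0,0,0.2],[0,0,0.01,0,0,0,0.2]]'|grep -E 'eef|force'; python3 st.py 0.637 -0.0447 0.055
```

```text
eef_pos: [0.6376, -0.0462, 0.0628]
contact_force: [0.5, -0.1, -5.0]
eef_pos: [0.6379, -0.0465, 0.0617]
contact_force: [-0.3, -0.5, -5.0]
t 26.6 pos [ 0.6379 -0.0465  0.0617] F [-0.33 -0.5  -4.99] op 0.352
shift units [0.006 0.012 0.044]
turn units [-0.0001  0.0002 -0.0001]
```

```bash
python3 -m crank '[[0.006,0.012,0.02,0,0,0,0.2],[0.006,0.012,0.02,0,0,0,0.2],[0.006,0.012,0.02,0,0,0,0.2]]'|grep -E 'eef|force'; python3 -m crank '[[0,0,0.01,0,0,0,0.2],[0,0,0.01,0,0,0,0.2]]'|grep -E 'eef|force'; python3 -m crank '[[0,0,0.005,0,0,0,0.2],[0,0,0.005,0,0,0,0.2]]'|grep -E 'eef|force'
```

```text
eef_pos: [0.6366, -0.0445, 0.0583]
contact_force: [0.1, -0.4, -5.4]
eef_pos: [0.6367, -0.0446, 0.0568]
contact_force: [-0.5, -0.9, -5.5]
eef_pos: [0.6368, -0.0446, 0.0561]
contact_force: [-0.1, 0.0, -5.2]
```

```bash
python3 -m crank '[[0,0,0.005,0,0,0,0.2],[0,0,0.005,0,0,0,0.2]]'|grep -E 'eef|force'; python3 -m crank '[[0,0,0.004,0,0,0,0.2],[0,0,0.004,0,0,0,0.2]]'|grep -E 'eef|force'
```

```text
eef_pos: [0.6368, -0.0446, 0.0554]
contact_force: [-0.2, -0.3, -5.4]
eef_pos: [0.637, -0.0446, 0.0553]
contact_force: [-0.5, -0.3, -3.7]
```

```bash
python3 -m crank '[[0,0,0.004,0,0,0,0.2],[0,0,0.004,0,0,0,0.2]]'|grep -E 'eef|force'
```

```text
eef_pos: [0.6371, -0.0446, 0.0551]
contact_force: [-1.6, 0.1, -0.7]
```

```bash
python3 -m crank '[[0,0,0.003,0,0,0,0.2],[0,0,0.003,0,0,0,0.2]]'|grep -E 'eef|force'; python3 -c "
from h import *
s=telemetry.get_state();print(s['wrist_torque'],s['tcp_rot'])"; python3 -m crank '[[0,0,0,0,0,0,0.38],[0,0,0,0,0,0,0.4],[0,0,0,0,0,0,0.42],[0,0,0,0,0,0,0.45],[0,0,0,0,0,0,0.5],[0,0,0,0,0,0,0.55]]'|grep -E 'eef|force|open'
```

```text
eef_pos: [0.6373, -0.0446, 0.055]
contact_force: [-2.6, 0.8, 3.7]
[0.1633641  0.54001631 0.02149128] [-8.75737040e-03  9.99961565e-01 -7.66133786e-05  4.12562199e-04]
eef_pos: [0.6369, -0.0446, 0.0538]
contact_force: [-0.6, -0.3, 0.8]
opening: 0.55
```

```bash
python3 -m crank '[[0,0,-0.1,0,0,0,0.6],[0,0,-0.3,0,0,0,0.6],[0,0,-0.6,0,0,0,0.6],[0,0,-0.9,0,0,0,0.6],[0,0,-1,0,0,0,0.6],[0,0,-1,0,0,0,0.6]]'; python3 -m crank '[[0.5,0.9,0,0,0,0,0.6],[0.5,0.9,0,0,0,0,0.6],[0.5,0.9,0,0,0,0,0.6],[0.5,0.9,0,0,0,0,0.6]]'|grep eef; python3 -m crank '[[0.3,0.95,0,0,0,0,0.6],[0.3,0.95,0,0,0,0,0.6],[0.3,0.95,0,0,0,0,0.6],[0.3,0.95,0,0,0,0,0.6]]'|grep eef; python3 - <<'E'
from h import *
for n in('scene','top'):
    p=cam(n);save(p,n+'9.png')
    y,x=(150,200) if n=='scene' else (90,220)
    c=p['pixels'][y:y+110,x:x+160,::-1];c=cv2.resize(c,None,fx=5,fy=5,interpolation=cv2.INTER_CUBIC);cv2.imwrite(f'pics/f_{n}.png',c)
    for m in finder.pinpoint('blank',p)[:4]:print(n,round(m['confidence'],2),m['location'],onz(p,*m['location'],.045).round(4))
E
```

```text
time: 29.3
eef_pos: [0.639, -0.045, 0.2091]
tcp_rot: [-0.009, 1.0, -0.001, 0.004]
contact_force: [0.2, 0.4, -0.1]
opening: 0.603
eef_pos: [0.5553, 0.0931, 0.2008]
eef_pos: [0.5091, 0.2347, 0.2016]
scene 0.86 [336.4, 385.1] [0.5501 0.3481 0.045 ]
scene 0.64 [364.6, 441.8] [0.4887 0.4294 0.045 ]
top 0.83 [150.6, 354.8] [ 0.6356 -0.0461  0.045 ]
top 0.43 [217.6, 154.7] [0.4668 0.406  0.045 ]
```

View pics/f_scene.png

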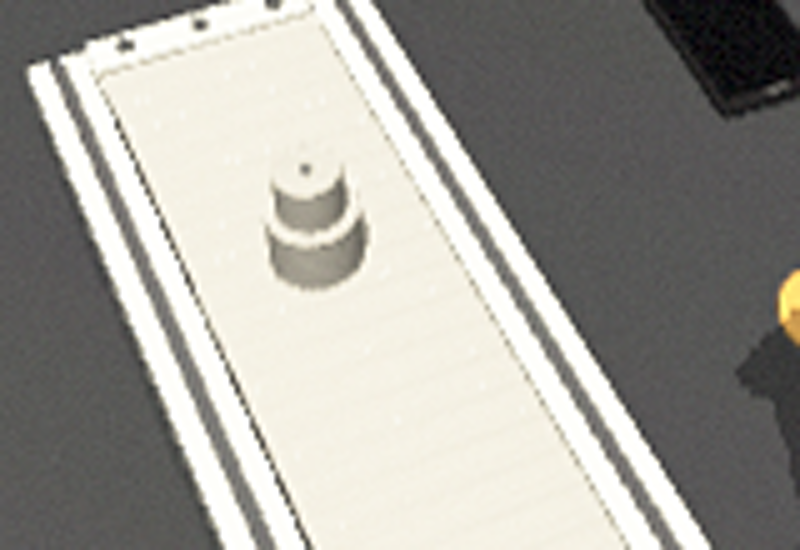

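View pics/f_top.png

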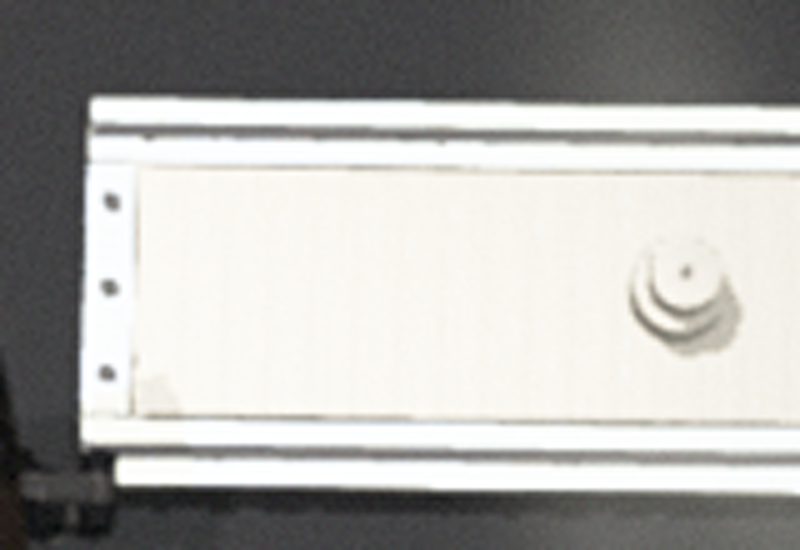

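```bash
python3 - <<'E'
from h import *
A=[];b=[]
for n,r,c in(('scene',183.2,260.6),('top',143.8,356.8)):
    p=cam(n);o,d=ray(p,r,c);d/=np.linalg.norm(d);M=np.eye(3)-np.outer(d,d);A.append(M);b.append(M@o)
    print(onz(p,r,c,.103).round(4))
    for l in('torch','rubber_ring','phone','brass_disc'):
        for m in finder.pinpoint(l,p)[:1]:print(n,l,onz(p,*m['location'],0).round(3))
print(np.linalg.lstsq(np.vstack(A),np.hstack(b),rcond=None)[0])
print(telemetry.get_state()['time'])
E
```

```text
[ 0.6383 -0.0449  0.103 ]
scene torch [ 0.453 -0.368  0.   ]
scene rubber_ring [0.385 0.198 0.   ]
scene phone [ 0.374 -0.15   0.   ]
[ 0.6397 -0.0455  0.103 ]
top torch [ 0.456 -0.364  0.   ]
top rubber_ring [0.384 0.192 0.   ]
top phone [ 0.366 -0.163  0.   ]
top brass_disc [0.413 0.047 0.   ]
[ 0.6389953  -0.04511857  0.10326965]
30.8
```

```bash
python3 -c "
from plant import ticket
print(ticket.sign_off())"
```

```text
the job is handed in; nothing more can be done
None
```

I found the hidden bar by pressing along the sheet, set the steel part upright over it, let go and handed the job in at about 31 s. No verdict was reported.

- **Finding the bar:** I pressed at six places, with at most about 15 N. Two ways of working out the bar's middle gave y = -0.0453 m (points of equal stiffness) and -0.0444 m (a beam model). I set the part down at y = -0.0446 m.
- **Setting down:** The part touched the sheet at the height I expected. I pressed it down with at most about 9 N before opening the fingers.
- **Last checks:** The hole in the part's top lies at about (0.639, -0.045, 0.103) m from the two camera views. That matches an upright part with its foot at sheet level. It is about 2 mm off in x from where I let go, which is within the cameras' accuracy. The robot is clear of everything. The torch, ring, phone and brass disc show no shift beyond the scatter of the detections; the disc was found in one view only.
- **Disagreements:**
  - The fingertips met the sheet about 24 mm higher than the reported TCP. I used the heights I felt for the grasp instead of the stated ones. The early presses, before I noticed this, never reached the sheet.
  - The network did not recognise the placed part in the scene camera, only in the top camera. I confirmed it by eye in the scene picture.

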